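# Hold a turntable's belt tensioner open

## Robot

A 6-joint arm with a two-finger parallel gripper is mounted at the origin on the work surface; the furniture and walls round the work are solid. World frame = base frame: x ahead of the robot, y to its left, z up, the work surface at z = 0. Lengths are in m, angles in rad, forces in N, time in s.
With the tool pointing down it reaches from about 0.375 to 0.9 m from the base axis. Payload 3.1 kg.
Tool frame: the origin (TCP) lies between the finger pads; the fingertips stand 17 mm ahead of it and the grasp point (between the pads) lies 2 mm behind it (robot.nose_length is the distance from the TCP to the fingertips, in m); z points along the fingers, y is the line along which they close (so a half turn about z gives the same grasp; the last joint's range is limited). The gripper opens to 87 mm and grips with 3 to 60 N. Pads are 19 mm wide; open, the fingers measure 117 mm over their backs; the gripper's body (75 mm by 190 mm) begins 51 mm behind the grasp point.
Start: joints at [1.125, 0.527, 1.433, -0, 1.181, -0.178], TCP at [0.165, 0.603, 0.24] pointing down, gripper open.
Joint ranges: [-3.08, 3.08], [-0.75, 2.2], [0.22, 2.44], [-1.43, 4.57], [0, 2.65], [-2.85, 2.85]. Speed limits (rad/s): [2.79, 2.79, 3.14, 3.14, 3.14, 3.14].

## Interface

Orientations are given as a unit quaternion [x, y, z, w].
In Python, from rig import robot, cams gives the robot as it stands.
- The arm moves only by the shell command python3 -m pendant 'ROWS' [FORCE]. ROWS is JSON, a list of rows, each an object with "jaw": the opening, from 0 (shut) to 1 (fully open); "linear": the shift along the tool's x, y, z in cm, a list of three; "twist": the turn about the tool's z in degrees. A call has 1 to 12 rows; each row shifts and turns the commanded pose from where the row before left it, along the tool's axes as they then stand; what a row does not reach is not made up. A row lasts 1/12 s, in which the tool goes at most 41.7 mm and 7.16 degrees, less where a joint would pass 70% of its speed; a pose out of reach is approached as far as the arm can. A call is refused whole if a number of a shift passes 4.17 or a number of a turn 7.16, either way. A call with a gripper value outside its range is refused whole. The fingers move at their own pace and stop on an object; FORCE is the grip in N (left out, the last holds). Time passes only in rows, so rows that do not move let the fingers close. It gives the time, the measured TCP pose, the force, the opening and the grip force at its end, in the units of the state.
- robot.get_obs(): the state, without advancing time (a new reading comes with each control period).
- cams.camera(name): name is "scene" or "top" or "wrist"; returns a dict with "color" (400x640x3 uint8, blue, green, red), "depth" (400x640 float32, m along the optical axis (not along the pixel's ray), 0 where there is no reading), "fov_y" (degrees; the focal length in pixels is half the picture's height over the tangent of half this angle, whatever the lens; pixels are square), "cx", "cy" (the principal point, pixels), "view" (4x4, takes a point from world to camera coordinates). Camera axes: x right, y down, z forward; pixel columns grow to the right and rows downward; lengths in m; the calibration is good to about 2 mm. A picture is of the moment at which its call begins.
- robot.hand_in(): hands the job in; it is judged then, once.
The state is a dict: "time": time; "q": joint angles; "joint_velocities": joint speeds; "joint_torque": joint torques, N m; "position": TCP position; "tool_rot": TCP orientation; "ft_force": force on the tool from outside, world axes, zero at the start; "moment": the same for the moment, N m; "grip_width": finger opening in m; "grip_force": force on a finger pad.
Only numpy, scipy, OpenCV 4.12 (cv2) and the standard library are available. Lean on these libraries where they do the work, as an engineer would, in place of code of your own. Each camera call takes 0.05 s, during which the arm holds its last target. There are 200 camera calls.

## Task

I want to slip a new belt onto the turntable drive. First turn the dial on the grey speed box until its white pointer lines up with the red set mark and leave it there; then push the yellow idler arm back against its spring until the red pawl clicks in behind the ratchet tooth, push it on a good 10 mm further at the roller so that your fingers and not the pawl carry the spring, and finish with your fingers still holding it there. Leave the jars and the mug where they stand.

Things in the scene. Friction and masses are not known exactly. Their poses are not given: they have to be found in the camera images.
- belt_drive: fixed blue base plate, 12 mm thick, at a varying place, yaw within 0.25 rad; origin on the table, z up. Spans its own x -145..+15, y -95..+95 mm. Carries two pulleys 54 mm high (40 mm wide at x -100, y -68; 46 mm wide at x -45, y +66), the idler arm and the pawl; nothing on it is higher than 80 mm
- pivot_pin (a point): top centre of the arm's upright pivot pin (dark coil spring, steel ratchet wheel below), 76 mm above the table, at x -90, y 0 of belt_drive, 110 mm from the roller's axis. The arm turns about this vertical axis, counter-clockwise from above when pushed back. The red pawl on the near side of the wheel moves by itself
- roller (a point): top centre of the white upright idler roller at the free end of the yellow arm: 32 mm across, from 30 to 76 mm above the table; does not spin. The arm is a yellow bar 20 mm wide, its top 44 mm above the table. Beside the roller there is room for fingers pointing down. Seen in belt_drive's frame it starts at x +10, y -45 mm and swings on the arc to x +10, y +45 mm (hard stop)
- idler_arm: the sprung yellow bar with the white roller; origin on the roller's axis 12 mm above the table, x along the bar away from the pivot. Pushing the roller towards belt_drive's +y takes 2.5 N at the start, 6 N at the stop. The pawl clicks in when the roller is at y about +19 mm; let go after that, it falls back on the pawl at about +17 mm. Before the click it springs back to the start
- speed_box: fixed grey box, 110 (x) x 130 (y) x 55 mm high, varying place and yaw; origin on the table under its centre. The dial sits on the middle of its top
- dial_grip (a point): on the dial's vertical axis, 75 mm above the table, at the height to grip. The grip is a grey bar across the dial, 15 mm thick, 54 mm long, from 61 to 87 mm above the table, with a white line on the pointer end of its top
- dial (a joint): angle of the dial in rad, growing counter-clockwise seen from above; at 0 the pointer looks along speed_box's +x. It turns between -2.9 and 2.9 with light friction (0.05 N m) and stays where it is left
- dial_pointer (a point): point straight in line with the dial's white pointer line, 36 mm from the dial's axis, 61 mm above the table; turns with the dial
- mark_tip (a point): the red set mark, a 6 mm wide red tab beside the dial, 36 mm from the dial's axis, 61 mm above the table; fixed, at a different angle each time. It lies clockwise (seen from above) of the pointer at the start, 0.6 to 1.5 rad away
- blue_jar: loose glaze jar with blue lid, 55 mm across, 76 mm high; a bystander; origin under its centre
- orange_jar: loose glaze jar with orange lid, 55 mm across, 76 mm high; a bystander; origin under its centre
- mug: loose green mug, 89 mm high; a bystander; origin under its centre
- back_board: fixed upright brown board along the whole back of the table (parallel to y): its face towards the robot stands at world x = 0.492 m and its top is 292 mm above the table. Keep the gripper's body off it, also when crossing from side to side. Origin at its foot, 11 mm behind that face

How it is judged:
By the outcome, as a careful person would: the job done as asked, in the order asked, and still so for the second after the job is handed in, while the arm keeps its last pose, push and grip.
It also fails if it takes over 69 s, if anything falls off the work surface, if the arm or the gripper's body presses on something with over 40 N, if the wrist force passes 120 N, or if a joint passes its speed limit or range.

## Working session

There is one attempt and no reset: what is moved stays moved. The work goes in short steps, Python scripts to look and compute and a shell command to move; the robot and the scene stay as the last step left them, time stands still between calls to the robot, and variables do not carry over. Pictures are saved under pics/ and viewed, at most 10 in all, crops included, and the job is handed in when it is done.

```bash
mkdir -p pics
cat > h.py <<'E'
import numpy as np, cv2
from rig import robot, cams
from scipy.spatial.transform import Rotation as R
def K(c):
    f=c["color"].shape[0]/2/np.tan(np.radians(c["fov_y"])/2); return f,c["cx"],c["cy"]
def ray(c,uv):
    f,cx,cy=K(c); V=np.array(c["view"]); d=np.array([(uv[0]-cx)/f,(uv[1]-cy)/f,1.]); Ri=V[:3,:3].T
    return -Ri@V[:3,3], Ri@d
def onz(c,uv,z):
    o,d=ray(c,uv); return o+d*(z-o[2])/d[2]
def dep(c,uv):
    o,d=ray(c,uv); return o+d*c["depth"][int(round(uv[1])),int(round(uv[0]))]
def proj(c,p):
    f,cx,cy=K(c); V=np.array(c["view"]); q=V[:3,:3]@p+V[:3,3]; return np.array([cx+f*q[0]/q[2],cy+f*q[1]/q[2]])
E
python3 - <<'E'
from h import *
o=robot.get_obs(); print(o["time"],o["position"],R.from_quat(o["tool_rot"]).as_matrix().round(3).tolist(),o["grip_width"])
a=cams.camera("top");b=cams.camera("scene")
for n,c in(("top",a),("scene",b)):
    cv2.imwrite(f"pics/{n}0.png",c["color"]); print(n,K(c),ray(c,(320,200)))
E
```

```text
0.0 [0.1644417  0.60226165 0.23856452] [[-0.965, 0.264, -0.001], [0.264, 0.965, -0.002], [0.0, -0.002, -1.0]] 0.08674898925698102
top (np.float64(484.89153696221774), 315.1753524806204, 191.36682159380598) (array([0.23350884, 0.08174994, 1.41134688]), array([ 0.08922718,  0.00187459, -0.99621835]))
scene (np.float64(373.5809317161183), 318.2136399442064, 199.3538178992647) (array([-0.19582262, -0.47869707,  0.66478138]), array([ 0.57868289,  0.56973081, -0.58357414]))
```

View pics/top0.png

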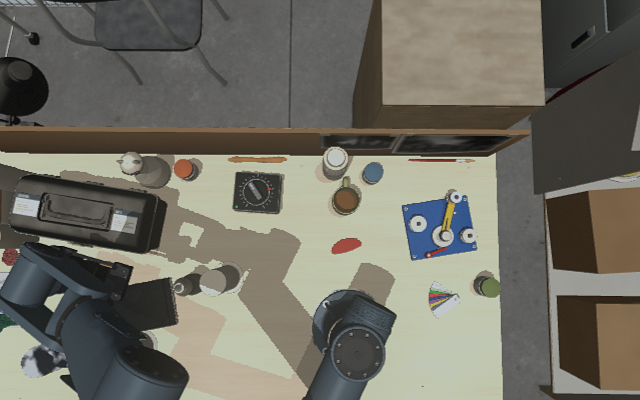

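View pics/scene0.png

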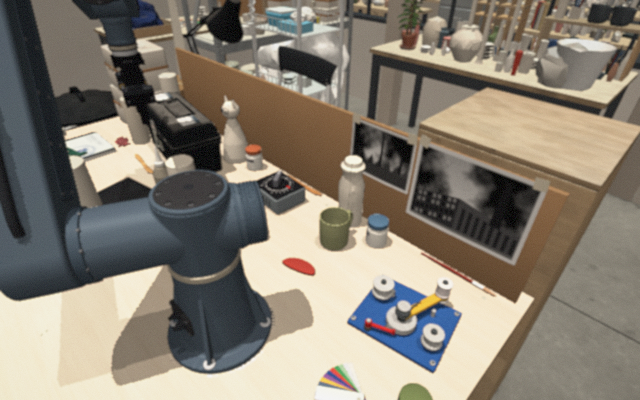

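The top view shows the speed box at (258,191), the drive with its roller at (456,197) and pivot at (443,237), the mug at (346,200), and jars at (184,168) and (373,172). Next I work out coarse positions and look at crops.

Run:
```python
from h import *
a=cams.camera("top")
for n,uv,z in (("dial",(258,191),.075),("piv",(443,237),.076),("roller",(456,197),.076),("mug",(346,200),.089),("bj",(373,172),.076),("oj",(184,168),.076),("pR",(468,236),.054),("pL",(418,224),.054),("whitejar",(335,160),.15)):
    print(n,onz(a,uv,z).round(3),dep(a,uv).round(3))
i=a["color"]
A=cv2.resize(i[160:225,220:300],None,fx=5,fy=5,interpolation=2);B=cv2.resize(i[180:265,395:485],None,fx=4.5,fy=4.5,interpolation=2)
h=max(A.shape[0],B.shape[0]);O=np.zeros((h,A.shape[1]+B.shape[1]-5,3),np.uint8);O=np.zeros((h,810,3),np.uint8);O[:A.shape[0],:400]=A[:,:400];O[:B.shape[0],400:400+B.shape[1]]=B[:,:410]
cv2.imwrite("pics/crop.png",O[:, :800])
```

```text
dial [0.377 0.257 0.075] [0.376 0.255 0.085]
piv [ 0.255 -0.253  0.076] [ 0.255 -0.252  0.079]
roller [ 0.365 -0.291  0.076] [ 0.364 -0.288  0.084]
mug [0.353 0.013 0.089] [0.358 0.01  0.025]
bj [ 0.433 -0.062  0.076] [ 0.432 -0.062  0.081]
oj [0.439 0.465 0.076] [0.439 0.465 0.076]
pR [ 0.258 -0.328  0.054] [ 0.258 -0.325  0.063]
pL [ 0.29  -0.19   0.054] [ 0.29  -0.188  0.063]
whitejar [0.453 0.046 0.15 ] [0.443 0.047 0.205]
```

View pics/crop.png

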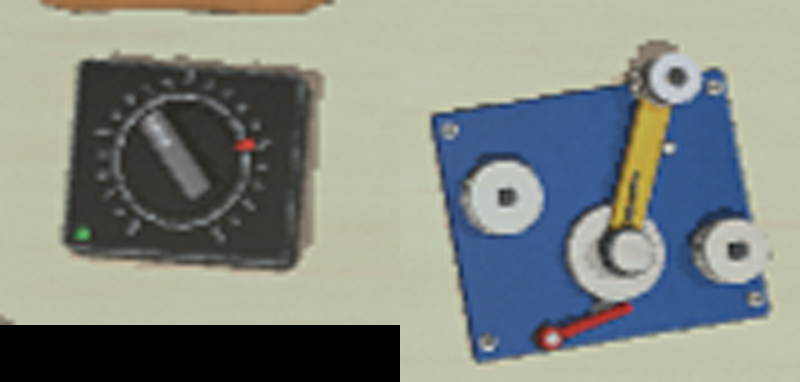

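The crop shows a dial bar running from (150,115) to (205,190) with its lighter end at upper left, and the red mark at (245,145). The roller is at right, in its start position. I'll move the wrist over the box for a closer look.

```bash
python3 -m pendant '[{"jaw":1,"linear":[-2.9,-2.8,0],"twist":0},{"jaw":1,"linear":[-2.9,-2.8,0],"twist":0},{"jaw":1,"linear":[-2.9,-2.8,0],"twist":0},{"jaw":1,"linear":[-2.9,-2.8,0],"twist":0},{"jaw":1,"linear":[-2.9,-2.8,0],"twist":0},{"jaw":1,"linear":[-2.9,-2.8,0],"twist":0},{"jaw":1,"linear":[-2.9,-2.8,0],"twist":0},{"jaw":1,"linear":[-2.9,-2.8,0],"twist":0},{"jaw":1,"linear":[-2.9,-2.8,0],"twist":0},{"jaw":1,"linear":[-1,-1,0],"twist":0},{"jaw":1,"linear":[0,0,0],"twist":0},{"jaw":1,"linear":[0,0,0],"twist":0}]'
python3 - <<'E'
from h import *
w=cams.camera("wrist"); cv2.imwrite("pics/w1.png",w["color"])
np.savez("w1.npz",color=w["color"],depth=w["depth"],fov_y=w["fov_y"],cx=w["cx"],cy=w["cy"],view=w["view"])
o=robot.get_obs(); print(o["time"],o["position"],o["q"],R.from_quat(o["tool_rot"]).as_matrix().round(3).tolist())
print(ray(w,(320,200)),proj(w,np.array([.377,.257,.075])),proj(w,o["position"]))
E
```

```text
time: 1.15
position: [0.3573, 0.2782, 0.2395]
tool_rot: [0.134, 0.991, 0.0, -0.0]
ft_force: [-0.8, -0.4, 0.2]
grip_width: 0.0868
grip_force: 0.0
1.2 [0.35682662 0.27882746 0.23946481] [ 4.15292578e-01  2.97142510e-01  1.84765476e+00  6.69512541e-04
  9.97272536e-01 -8.88103408e-01] [[-0.964, 0.265, -0.001], [0.265, 0.964, 0.0], [0.001, 0.0, -1.0]]
(array([0.2833998 , 0.30021619, 0.38501665]), array([ 0.29339543, -0.05487169, -0.9548882 ])) [298.39986973 204.30162961] [311.08156265 252.09141764]
```

View pics/w1.png

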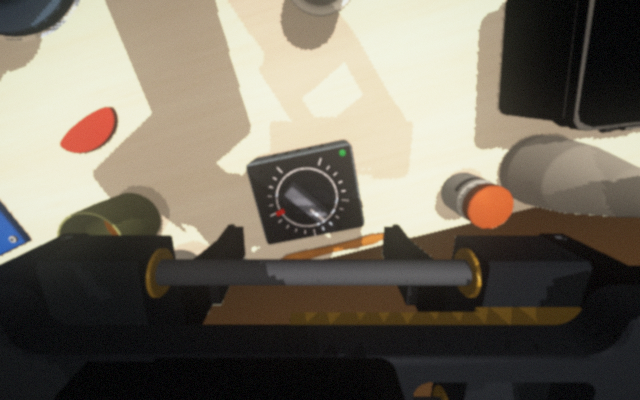

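The wrist view shows the dial bar centred near (303,200) with its white pointer end near (318,213), and the red mark at (280,212). I'll measure these by mask in both views and view an enlargement.

Run:
```python
from h import *
a=cams.camera("top");w=dict(np.load("w1.npz"))
def red(c,x0,x1,y0,y1):
    hsv=cv2.cvtColor(c["color"],cv2.COLOR_BGR2HSV);m=((hsv[...,0]<8)|(hsv[...,0]>172))&(hsv[...,1]>130)&(hsv[...,2]>90)
    v,u=np.nonzero(m[y0:y1,x0:x1]);return np.array([u.mean()+x0,v.mean()+y0]),len(u)
ra,n1=red(a,235,282,172,212);rw,n2=red(w,250,355,150,240)
def tri(*cu):
    A=[];b=[]
    for c,uv in cu:
        o,d=ray(c,uv);d/=np.linalg.norm(d);P=np.eye(3)-np.outer(d,d);A.append(P);b.append(P@o)
    return np.linalg.lstsq(np.vstack(A),np.hstack(b),rcond=None)[0]
print("mark",ra,n1,rw,n2,tri((a,ra),(w,rw)).round(4),onz(w,rw,.061).round(4),onz(a,ra,.061).round(4))
# bar by depth height map
for n,c,(x0,x1,y0,y1) in(("top",a,(235,282,172,212)),("wrist",w,(240,365,140,245))):
    H=np.zeros((y1-y0,x1-x0));P=np.zeros((y1-y0,x1-x0,3))
    for v in range(y0,y1):
        for u in range(x0,x1): P[v-y0,u-x0]=dep(c,(u,v))
    z=P[...,2]; m=(z>.075)&(z<.1)
    p=P[m]; print(n,"boxtop",np.median(z[(z>.045)&(z<.067)]).round(4),"bar n",len(p),"z",np.median(p[:,2]).round(4))
    if len(p)>5:
        r=cv2.minAreaRect((p[:,:2]*1000).astype(np.float32));print(r,p.mean(0).round(4))
    mb=(z>.04)&(z<.1);pb=P[mb];r=cv2.minAreaRect((pb[:,:2]*1000).astype(np.float32));print("box",r)
I=cv2.resize(w["color"][135:245,240:365],None,fx=5,fy=5,interpolation=2);cv2.imwrite("pics/w1c.png",I)
```

```text
** On entry to DLASCL parameter number  4 had an illegal value
 ** On entry to DLASCL parameter number  4 had an illegal value<stdin>:5: RuntimeWarning: Mean of empty slice.
  ret = ret.dtype.type(ret / rcount)
Traceback (most recent call last):
numpy.linalg.LinAlgError: SVD did not converge in Linear Least Squares
```

```bash
cat > m.py <<'E'
from h import *
a=cams.camera("top");a["color"]=cv2.imread("pics/top0.png")
w=dict(np.load("w1.npz"))
def red(c,x0,x1,y0,y1):
    hsv=cv2.cvtColor(c["color"],cv2.COLOR_BGR2HSV);m=((hsv[...,0]<8)|(hsv[...,0]>172))&(hsv[...,1]>130)&(hsv[...,2]>90)
    v,u=np.nonzero(m[y0:y1,x0:x1]);return np.array([u.mean()+x0,v.mean()+y0]),len(u)
def tri(*cu):
    A=[];b=[]
    for c,uv in cu:
        o,d=ray(c,uv);d/=np.linalg.norm(d);P=np.eye(3)-np.outer(d,d);A.append(P);b.append(P@o)
    return np.linalg.lstsq(np.vstack(A),np.hstack(b),rcond=None)[0]
E
python3 - <<'E'
from m import *
ra,n1=red(a,235,282,172,212);rw,n2=red(w,250,355,150,240)
print("mark",ra,n1,rw,n2,tri((a,ra),(w,rw)).round(4),onz(w,rw,.061).round(4),onz(a,ra,.061).round(4))
x0,x1,y0,y1=240,365,140,245;c=w
P=np.array([[dep(c,(u,v)) for u in range(x0,x1)] for v in range(y0,y1)])
z=P[...,2]; m=(z>.075)&(z<.1)
p=P[m]; print("boxtop",np.median(z[(z>.045)&(z<.067)]).round(4),"bar n",len(p),"z",np.median(p[:,2]).round(4))
if len(p)>5: print(cv2.minAreaRect((p[:,:2]*1000).astype(np.float32)),p.mean(0).round(4))
mb=(z>.04)&(z<.1);pb=P[mb];print("box",cv2.minAreaRect((pb[:,:2]*1000).astype(np.float32)))
cv2.imwrite("pics/w1c.png",cv2.resize(w["color"][135:245,240:365],None,fx=5,fy=5,interpolation=2))
E
```

```text
mark [268.71428571 188.57142857] 7 [279.87755102 212.02040816] 49 [0.3862 0.2292 0.0554] [0.3847 0.2305 0.061 ] [0.3854 0.2285 0.061 ]
boxtop 0.0552 bar n 696 z 0.0867
((376.3489685058594, 266.53643798828125), (53.937313079833984, 15.440672874450684), 34.62767791748047) [0.3748 0.2672 0.0858]
box ((375.37091064453125, 266.776123046875), (130.24929809570312, 109.1301498413086), 86.1607666015625)
```

View pics/w1c.png

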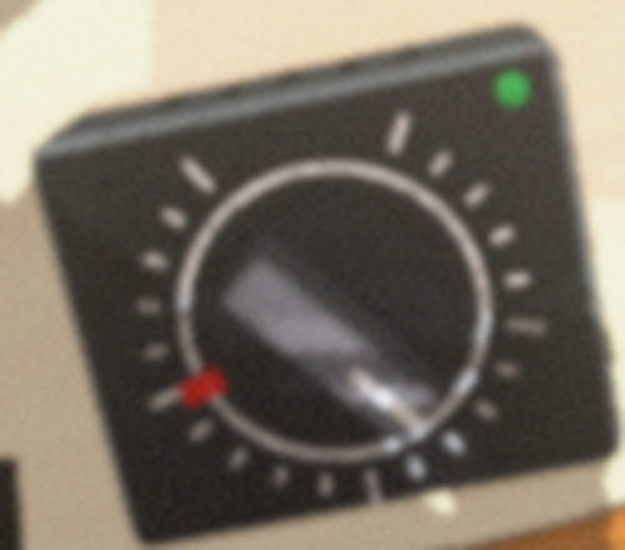

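Measured: dial axis (0.376, 0.267), bar 54×15 mm at +34.6° with its top at 87 mm, as specified. The mark is at −75°, 37.7 mm from the axis. That puts it about 110° clockwise, more than the text's 1.5 rad maximum, but both views agree. The enlargement shows the white line at the lower-right end near (390,405) and the mark at (205,387). I'll align and grip.

```bash
python3 -m pendant '[{"jaw":1,"linear":[-2.15,-0.67,0],"twist":0},{"jaw":1,"linear":[0,0,0],"twist":-7.15},{"jaw":1,"linear":[0,0,0],"twist":-7.15},{"jaw":1,"linear":[0,0,0],"twist":-7.15},{"jaw":1,"linear":[0,0,0],"twist":-7.15},{"jaw":1,"linear":[0,0,0],"twist":-7.15},{"jaw":1,"linear":[0,0,0],"twist":-7.15},{"jaw":0.6,"linear":[0,0,0],"twist":-7.1},{"jaw":0.6,"linear":[0,0,3],"twist":0},{"jaw":0.6,"linear":[0,0,3],"twist":0},{"jaw":0.6,"linear":[0,0,0],"twist":0},{"jaw":0.6,"linear":[0,0,0],"twist":0}]'
python3 - <<'E'
from m import *
o=robot.get_obs();M=R.from_quat(o["tool_rot"]).as_matrix();print(o["q"].round(3) if hasattr(o["q"],"round") else o["q"],M.round(3).tolist(), M.T@(np.array([.3758,.2666,.082])-o["position"])*100, np.degrees(np.arctan2(M[1,1],M[0,1])))
w=cams.camera("wrist")
rw,n=red(w,200,450,100,245);print(rw,n,onz(w,rw,.061),onz(w,rw,.0554))
cv2.imwrite("pics/w2.png",w["color"])
E
```

```text
time: 2.3
position: [0.3744, 0.2671, 0.1787]
tool_rot: [-0.299, 0.954, -0.0, -0.002]
ft_force: [0.3, -0.1, 1.1]
grip_width: 0.0618
grip_force: 0.0
[ 0.376  0.406  1.895  0.     0.841 -1.803] [[-0.821, -0.571, -0.001], [-0.571, 0.821, -0.0], [0.001, 0.0, -1.0]] [ 0.02953557 -0.08107898  9.78001676] 124.81982659251713
[274.01587302 179.53968254] 63 [0.3849661  0.22969602 0.061     ] [0.38649557 0.22979821 0.0554    ]
```

View pics/w2.png

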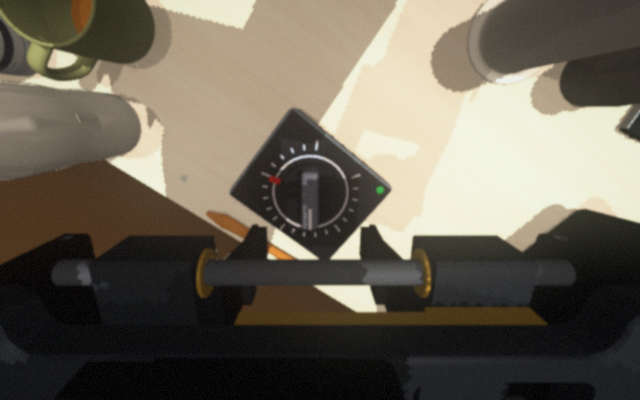

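The view shows the bar upright in the image at (310,200), centred between the fingers with its pointer end down, and the mark at (274,180). I'll descend and grip.

```bash
python3 -m pendant '[{"jaw":0.6,"linear":[0.03,-0.08,3],"twist":0},{"jaw":0.6,"linear":[0,0,3],"twist":0},{"jaw":0.6,"linear":[0,0,2.5],"twist":0},{"jaw":0.6,"linear":[0,0,1.2],"twist":0},{"jaw":0.6,"linear":[0,0,0],"twist":0},{"jaw":0,"linear":[0,0,0],"twist":0},{"jaw":0,"linear":[0,0,0],"twist":0},{"jaw":0,"linear":[0,0,0],"twist":0},{"jaw":0,"linear":[0,0,0],"twist":0},{"jaw":0,"linear":[0,0,0],"twist":0},{"jaw":0,"linear":[0,0,0],"twist":0},{"jaw":0,"linear":[0,0,0],"twist":0}]' 20; python3 -c "
from h import *
o=robot.get_obs();M=R.from_quat(o['tool_rot']).as_matrix();print(np.degrees(np.arctan2(M[1,1],M[0,1])),o['moment'])"
```

```text
time: 3.4
position: [0.3773, 0.2649, 0.0831]
tool_rot: [-0.3, 0.954, -0.001, 0.001]
ft_force: [1.3, -4.9, 3.3]
grip_width: 0.015
grip_force: 20.0
124.87343476463357 [-0.49378152 -0.00708483 -0.00588176]
```

```bash
python3 -m pendant '[{"jaw":0,"linear":[0,-0.2,0],"twist":0},{"jaw":0,"linear":[0,0,0],"twist":7},{"jaw":0,"linear":[0,0,0],"twist":7},{"jaw":0,"linear":[0,0,0],"twist":7},{"jaw":0,"linear":[0,0,0],"twist":7},{"jaw":0,"linear":[0,0,0],"twist":7},{"jaw":0,"linear":[0,0,0],"twist":7},{"jaw":0,"linear":[0,0,0],"twist":7},{"jaw":0,"linear":[0,0,0],"twist":7},{"jaw":0,"linear":[0,0,0],"twist":7},{"jaw":0,"linear":[0,0,0],"twist":7},{"jaw":0,"linear":[0,0,0],"twist":7}]'; python3 -c "
from h import *
o=robot.get_obs();M=R.from_quat(o['tool_rot']).as_matrix();print(np.degrees(np.arctan2(M[1,1],M[0,1])),o['moment'])"
```

```text
time: 4.4
position: [0.3773, 0.2637, 0.0831]
tool_rot: [0.363, 0.932, -0.0, 0.0]
ft_force: [-0.8, -2.8, 6.7]
grip_width: 0.0148
grip_force: 20.0
47.41780141617025 [-0.46331989  0.04154146  0.05929758]
```

```bash
python3 -m pendant '[{"jaw":0,"linear":[0,0,0],"twist":7},{"jaw":0,"linear":[0,0,0],"twist":7},{"jaw":0,"linear":[0,0,0],"twist":7},{"jaw":0,"linear":[0,0,0],"twist":7},{"jaw":0,"linear":[0,0,0],"twist":5.6},{"jaw":0,"linear":[0,0,0],"twist":0},{"jaw":0,"linear":[0,0,0],"twist":0},{"jaw":0,"linear":[0,0,0],"twist":0}]'
python3 - <<'E'
from m import *
o=robot.get_obs();M=R.from_quat(o['tool_rot']).as_matrix();print(np.degrees(np.arctan2(M[1,1],M[0,1])),o['moment'],o["position"],o["q"])
w=cams.camera("wrist");print(red(w,150,500,50,260));cv2.imwrite("pics/w3.png",w["color"])
E
```

```text
time: 5.07
position: [0.3769, 0.2634, 0.0831]
tool_rot: [0.615, 0.789, -0.001, -0.0]
ft_force: [-1.2, -2.6, 7.8]
grip_width: 0.015
grip_force: 20.0
14.126417793729175 [-0.62202215  0.18540436  0.02620593] [0.37690764 0.26345087 0.08307503] [ 3.66620564e-01  5.92456018e-01  1.97148969e+00 -1.04117588e-03
  5.78840651e-01  1.20939572e-01]
(array([nan, nan]), 0)m.py:6: RuntimeWarning: Mean of empty slice.
  v,u=np.nonzero(m[y0:y1,x0:x1]);return np.array([u.mean()+x0,v.mean()+y0]),len(u)
  ret = ret.dtype.type(ret / rcount)
```

View pics/w3.png

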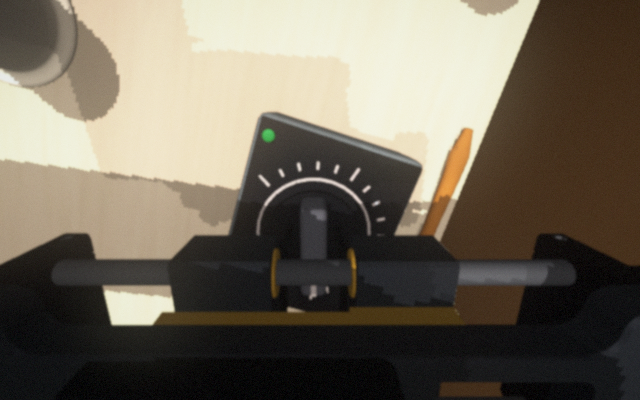

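The hand still grips the bar, and the mark is hidden behind it (below (320,300)). I'll release, rise and check.

```bash
python3 -m pendant '[{"jaw":0.5,"linear":[0,0,0],"twist":0},{"jaw":0.5,"linear":[0,0,0],"twist":0},{"jaw":0.5,"linear":[0,0,0],"twist":0},{"jaw":0.5,"linear":[0,0,0],"twist":0},{"jaw":0.5,"linear":[0,0,-2],"twist":0},{"jaw":0.5,"linear":[0,0,-4],"twist":0},{"jaw":0.5,"linear":[0,0,-4],"twist":0},{"jaw":0.5,"linear":[0,0,-4],"twist":0},{"jaw":0.5,"linear":[0,0,0],"twist":0},{"jaw":0.5,"linear":[0,0,0],"twist":0}]'
python3 - <<'E'
from m import *
w=cams.camera("wrist");rw,n=red(w,200,450,100,245);print(rw,n,onz(w,rw,.061))
x0,x1,y0,y1=220,400,90,238;P=np.array([[dep(w,(u,v)) for u in range(x0,x1)] for v in range(y0,y1)])
z=P[...,2];m=(z>.078)&(z<.095);p=P[m];r=cv2.minAreaRect((p[:,:2]*1000).astype(np.float32));print(len(p),r,np.median(p[:,2]))
mb=(z>.04)&(z<.1);print(cv2.minAreaRect((P[mb][:,:2]*1000).astype(np.float32)))
# ring centre: bright pixels on top
x=(onz(w,rw,.061)[:2]*1000-np.array(r[0]));print("mark ang",np.degrees(np.arctan2(x[1],x[0])),np.hypot(*x))
cv2.imwrite("pics/w4.png",cv2.resize(w["color"][110:240,230:400],None,fx=4,fy=4,interpolation=2))
E
```

```text
time: 6.0
position: [0.3788, 0.2648, 0.2248]
tool_rot: [0.615, 0.789, 0.003, 0.002]
ft_force: [-1.9, 0.2, 0.2]
grip_width: 0.0436
grip_force: 0.0
[311.54166667 216.33333333] 24 [0.38544339 0.22814687 0.061     ]
709 ((377.0976257324219, 266.7167663574219), (13.827966690063477, 54.20337677001953), 13.688712120056152) 0.08687005894270411
((408.53814697265625, 265.70269775390625), (128.43820190429688, 173.0900421142578), 86.48979187011719)
mark ang -77.79055136532926 39.462501086486114
```

View pics/w4.png

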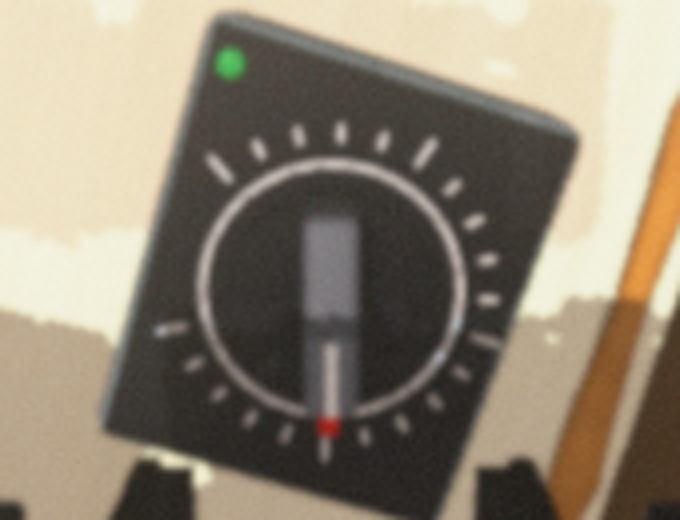

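The enlargement shows the white line at x≈330, meeting the red mark at (328,428) with the tick below it at (325,455). That is a residual of about 1.5° at most. I'll check it once against the ring centre.

Run:
```python
from m import *
w2=cams.camera("wrist")
for c,(x0,x1,y0,y1) in((w,(250,355,150,240)),(w2,(270,355,140,222))):
    rw,n=red(c,x0,x1,y0,y1);g=cv2.cvtColor(c["color"],cv2.COLOR_BGR2GRAY)
    c0=proj(c,np.array([.3765,.2665,.061]));best=[]
    for t in np.radians(range(0,360,4)):
        best.append(max(((g[int(round(q[1])),int(round(q[0]))],tuple(q)) for r in np.arange(.026,.0365,.0003) for q in [proj(c,np.array([.3765+r*np.cos(t),.2665+r*np.sin(t),.058]))]))) 
    P=np.array([onz(c,b[1],.058)[:2] for b in best if b[0]>110])
    for _ in range(4):
        A=np.c_[2*P,np.ones(len(P))];s=np.linalg.lstsq(A,(P**2).sum(1),rcond=None)[0];r=np.sqrt(s[2]+s[0]**2+s[1]**2);e=abs(np.hypot(*(P-s[:2]).T)-r);P=P[e<max(.0012,np.median(e)*1.5)]
    for z in(.058,.061):
        d=onz(c,rw,z)[:2]-s[:2];print(len(P),s[:2],r,z,np.degrees(np.arctan2(d[1],d[0])),np.hypot(*d))
```

```text
55 [0.3764447  0.26674067] 0.03590808455731599 0.058 -76.02038896458023 0.03796160844348328
55 [0.3764447  0.26674067] 0.03590808455731599 0.061 -77.18455932911529 0.037116807738625496
78 [0.37683249 0.26655662] 0.03595060821415339 0.058 -76.86176358310676 0.04059317319602078
78 [0.37683249 0.26655662] 0.03595060821415339 0.061 -76.88046689838315 0.03946030420584297
```

The dial is aligned to about 0.6° (bar −76.3°, mark −76.9°), so I'm leaving it there. Next I rise, half-turn the tool and cross to the drive.

```bash
python3 -m pendant '[{"jaw":0.5,"linear":[0,0,-2.5],"twist":0},{"jaw":0.5,"linear":[0,0,-2.5],"twist":7.1},{"jaw":0.5,"linear":[0,0,0],"twist":7.1},{"jaw":0.5,"linear":[0,0,0],"twist":7.1},{"jaw":0.5,"linear":[0,0,0],"twist":7.1},{"jaw":0.5,"linear":[0,0,0],"twist":7.1},{"jaw":0.5,"linear":[0,0,0],"twist":7.1},{"jaw":0.5,"linear":[0,0,0],"twist":7.1},{"jaw":0.5,"linear":[0,0,0],"twist":7.1},{"jaw":0.5,"linear":[0,0,0],"twist":7.1},{"jaw":0.5,"linear":[0,0,0],"twist":7.1},{"jaw":0.5,"linear":[0,0,0],"twist":7.1}]'
python3 -m pendant '[{"jaw":0.5,"linear":[0,0,0],"twist":7},{"jaw":0.5,"linear":[0,0,0],"twist":7},{"jaw":0.5,"linear":[0,0,0],"twist":7},{"jaw":0.5,"linear":[0,0,0],"twist":7},{"jaw":0.8,"linear":[0,0,0],"twist":7},{"jaw":0.8,"linear":[1.75,3.44,0],"twist":0},{"jaw":0.8,"linear":[1.75,3.44,0],"twist":0},{"jaw":0.8,"linear":[1.75,3.44,0],"twist":0},{"jaw":0.8,"linear":[1.75,3.44,0],"twist":0},{"jaw":0.8,"linear":[1.75,3.44,0],"twist":0},{"jaw":0.8,"linear":[1.75,3.44,0],"twist":0},{"jaw":0.8,"linear":[1.75,3.44,0],"twist":0}]'; python3 -c "
from h import *
o=robot.get_obs();M=R.from_quat(o['tool_rot']).as_matrix();print(np.degrees(np.arctan2(M[1,1],M[0,1])),o['q'],M.T@(np.array([.37,-.26,.27])-o['position'])*100)"
```

```text
time: 7.2
position: [0.3765, 0.2637, 0.2706]
tool_rot: [0.975, 0.222, -0.002, 0.0]
ft_force: [-0.3, 0.1, -0.6]
grip_width: 0.0438
grip_force: 0.0
time: 8.2
position: [0.4601, 0.0054, 0.2708]
tool_rot: [0.997, -0.078, -0.002, -0.0]
ft_force: [0.9, 0.2, -0.3]
grip_width: 0.0694
grip_force: 0.0
-98.99855481971956 [-2.31910972e-01  2.64108980e-01  1.78840233e+00  1.77740896e-04
  1.09327464e+00  1.49585677e+00] [-4.74885684 27.62673546  0.0829723 ]
```

```bash
python3 -m pendant '[{"jaw":0.8,"linear":[-0.68,3.95,0],"twist":0},{"jaw":0.8,"linear":[-0.68,3.95,0],"twist":0},{"jaw":0.8,"linear":[-0.68,3.95,0],"twist":0},{"jaw":0.8,"linear":[-0.68,3.95,0],"twist":0},{"jaw":0.8,"linear":[-0.68,3.95,0],"twist":0},{"jaw":0.8,"linear":[-0.68,3.95,0],"twist":0},{"jaw":0.8,"linear":[-0.68,3.95,0],"twist":7},{"jaw":0.8,"linear":[0,0,0],"twist":0},{"jaw":0.8,"linear":[0,0,0],"twist":0}]'
python3 - <<'E'
from m import *
w=cams.camera("wrist");cv2.imwrite("pics/w5.png",w["color"]);o=robot.get_obs();print(o["q"],o["position"])
np.savez("w5.npz",color=w["color"],depth=w["depth"],fov_y=w["fov_y"],cx=w["cx"],cy=w["cy"],view=w["view"])
for n,p in(("piv",(.255,-.253,.076)),("rol",(.365,-.288,.076))): print(n,proj(w,np.array(p)))
E
```

```text
time: 8.95
position: [0.3694, -0.2601, 0.2709]
tool_rot: [0.99, -0.141, -0.001, -0.001]
ft_force: [-0.2, 0.6, -0.5]
grip_width: 0.0694
grip_force: 0.0
[-8.57063345e-01  2.49868929e-01  1.80864619e+00  5.65203978e-04
  1.08738954e+00  9.92259398e-01] [ 0.36991707 -0.25736188  0.2711286 ]
piv [335.06693949 257.64681631]
rol [339.62221166 173.63688352]
```

View pics/w5.png

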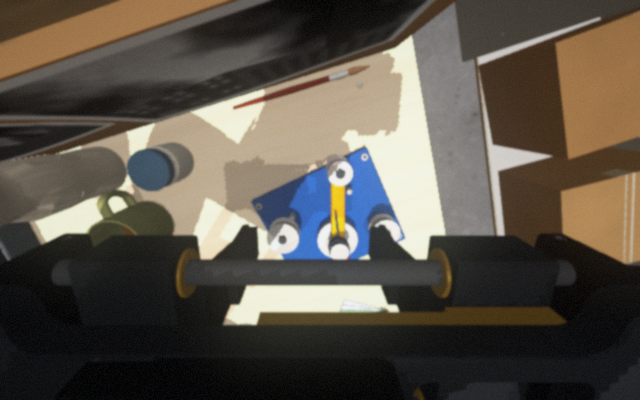

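The view shows the roller at (341,173) and the pivot near (338,245), partly behind the hand; both match the top-view prediction. The fingers are already along the tangent. Now the precise measurement.

Run:
```python
from m import *
w=dict(np.load("w5.npz"))
x0,x1,y0,y1=250,410,140,235
P=np.array([[dep(w,(u,v)) for u in range(x0,x1)] for v in range(y0,y1)]);z=P[...,2]
def circ(g):
    (c,r)=cv2.minEnclosingCircle((g[:,:2]*1000).astype(np.float32));return np.round(c,1),round(r,1),np.median(g[:,2]).round(4),len(g)
U,V=np.meshgrid(np.arange(x0,x1),np.arange(y0,y1))
m=(z>.072)&(z<.085)&(np.hypot(U-341,V-173)<20);print("roller",circ(P[m]), P[m].mean(0).round(4))
# roller/pivot by white blobs, both views
def white(c,uv,r,z):
    hsv=cv2.cvtColor(c["color"],cv2.COLOR_BGR2HSV);m=((hsv[...,1]<60)&(hsv[...,2]>130)).astype(np.uint8)
    yy,xx=np.mgrid[:400,:640];m[np.hypot(xx-uv[0],yy-uv[1])>r]=0
    k,l,s,ce=cv2.connectedComponentsWithStats(m);i=1+np.argmax(s[1:,4]);ctr=np.nonzero(l==i);h=cv2.minEnclosingCircle(np.c_[ctr[1],ctr[0]].astype(np.float32));return np.array(h[0]),h[1],s[i,4]
rt=white(a,(456,197),9,0);rw=white(w,(341,173),16,0);print(rt,rw,tri((a,rt[0]),(w,rw[0])).round(4),onz(w,rw[0],.076).round(4),onz(a,rt[0],.076).round(4))
for c,b in((a,(395,485,180,265)),(w,(250,410,140,240))):
    hsv=cv2.cvtColor(c["color"],cv2.COLOR_BGR2HSV);m=(hsv[...,0]>18)&(hsv[...,0]<32)&(hsv[...,1]>150)&(hsv[...,2]>90)
    v,u=np.nonzero(m[b[2]:b[3],b[0]:b[1]]);q=np.array([onz(c,(i+b[0],j+b[2]),.044)[:2]*1000 for i,j in zip(u,v)],np.float32)
    l=cv2.fitLine(q,cv2.DIST_HUBER,0,.01,.01).ravel();print("bar",len(q),np.degrees(np.arctan2(l[1],l[0])),l[2:],cv2.minAreaRect(q))
    m=(hsv[...,0]>105)&(hsv[...,0]<125)&(hsv[...,1]>140)&(hsv[...,2]>60)
    v,u=np.nonzero(m[b[2]:b[3],b[0]:b[1]]);q=np.array([onz(c,(i+b[0],j+b[2]),.012)[:2]*1000 for i,j in zip(u,v)],np.float32);print("plate",cv2.minAreaRect(q))
o=robot.get_obs();M=R.from_quat(o['tool_rot']).as_matrix();print(np.degrees(np.arctan2(M[1,1],M[0,1])),M[:2,:2])
```

```text
roller (array([ 366. , -288.7]), 15.8, np.float64(0.0762), 505) [ 0.3664 -0.2887  0.0767]
(array([456.  , 195.25]), 8.310484886169434, np.int32(138)) (array([340.12329102, 172.38356018]), 15.408623695373535, np.int32(512)) [ 0.3686 -0.2885  0.0849] [ 0.3663 -0.289   0.076 ] [ 0.3696 -0.2908  0.076 ]
bar 161 -18.238132 [ 315.28354 -274.87375] ((312.0652770996094, -275.1722106933594), (18.25313377380371, 80.99940490722656), 75.04989624023438)
plate ((283.8202819824219, -256.5970153808594), (156.73971557617188, 186.457763671875), 9.536478996276855)
bar 564 -11.883688 [ 309.54892 -273.87015] ((306.3979187011719, -272.5933532714844), (18.39255142211914, 75.94556427001953), 74.893310546875)
plate ((298.6925048828125, -272.5614318847656), (133.59654235839844, 146.67401123046875), 9.652892112731934)
-105.89688243555644 [[ 0.96175423 -0.27390618]
 [-0.27389974 -0.96175372]]
```

The measurements check out. The roller is at (0.366, −0.289), r 15.8, top at 76 mm. Plate yaw is 9.6°, which puts the pivot at (0.259, −0.261), and the predicted start (0.3655, −0.2887) agrees. I'll shift and descend.

```bash
python3 -m pendant '[{"jaw":0.8,"linear":[0.4,2.9,0],"twist":0},{"jaw":0.8,"linear":[0,0,4],"twist":0},{"jaw":0.8,"linear":[0,0,4],"twist":0},{"jaw":0.8,"linear":[0,0,4],"twist":0},{"jaw":0.8,"linear":[0,0,3],"twist":0},{"jaw":0.8,"linear":[0,0,0],"twist":0},{"jaw":0.8,"linear":[0,0,0],"twist":0},{"jaw":0.8,"linear":[0,0,0],"twist":0}]'; python3 -c "
from h import *
o=robot.get_obs();M=R.from_quat(o['tool_rot']).as_matrix();print(o['position'],M.T@(np.array([.366,-.2887,.066])-o['position'])*100)"
```

```text
time: 9.77
position: [0.3675, -0.2873, 0.1237]
tool_rot: [0.99, -0.138, 0.001, 0.001]
ft_force: [0.4, 0.1, -0.8]
grip_width: 0.0695
grip_force: 0.0
[ 0.36753791 -0.28728944  0.1236681 ] [-0.11762852  0.17242911  5.76680867]
```

```bash
python3 -m pendant '[{"jaw":0.8,"linear":[-0.1,0.15,2.5],"twist":0},{"jaw":0.8,"linear":[0,0,2.3],"twist":0},{"jaw":0.8,"linear":[0,0,1],"twist":0},{"jaw":0.8,"linear":[0,0,0],"twist":0},{"jaw":0,"linear":[0,0,0],"twist":0},{"jaw":0,"linear":[0,0,0],"twist":0},{"jaw":0,"linear":[0,0,0],"twist":0},{"jaw":0,"linear":[0,0,0],"twist":0},{"jaw":0,"linear":[0,0,0],"twist":0},{"jaw":0,"linear":[0,0,0],"twist":0},{"jaw":0,"linear":[0,0,0],"twist":0},{"jaw":0,"linear":[0,0,0],"twist":0}]' 15
```

```text
time: 10.77
position: [0.3652, -0.2893, 0.0648]
tool_rot: [0.99, -0.139, 0.0, 0.001]
ft_force: [-1.4, -1.8, 3.4]
grip_width: 0.0317
grip_force: 15.0
```

```bash
python3 -m pendant '[{"jaw":0,"linear":[-0.03,-0.67,0],"twist":-3.5},{"jaw":0,"linear":[-0.03,-0.67,0],"twist":-3.5},{"jaw":0,"linear":[-0.03,-0.67,0],"twist":-3.5},{"jaw":0,"linear":[-0.03,-0.67,0],"twist":-3.5},{"jaw":0,"linear":[-0.03,-0.67,0],"twist":-3.5},{"jaw":0,"linear":[-0.03,-0.67,0],"twist":-3.5},{"jaw":0,"linear":[-0.03,-0.67,0],"twist":-3.5},{"jaw":0,"linear":[-0.03,-0.67,0],"twist":-3.5},{"jaw":0,"linear":[-0.03,-0.67,0],"twist":-3.5},{"jaw":0,"linear":[-0.03,-0.67,0],"twist":-3.5}]'
cat > st.py <<'E'
from m import *
o=robot.get_obs();M=R.from_quat(o['tool_rot']).as_matrix();p=np.array([.2588,-.261]);d=o["position"][:2]-p;y=np.radians(9.55)
loc=np.array([[np.cos(y),np.sin(y)],[-np.sin(y),np.cos(y)]])@d*1000+[-90,0];print("local",loc,"r",np.hypot(*d),"tool yaw",np.degrees(np.arctan2(M[1,1],M[0,1])),"tangent",np.degrees(np.arctan2(d[1],d[0]))-90)
E
python3 st.py
```

```text
time: 11.6
position: [0.3615, -0.2233, 0.0648]
tool_rot: [0.986, 0.167, -0.001, 0.0]
ft_force: [-8.5, -7.5, 4.0]
grip_width: 0.0316
grip_force: 15.0
local [17.25252246 21.28799283] r 0.10934478594291026 tool yaw -70.5929709555004 tangent -69.22356869583982
```

```bash
python3 -m pendant '[{"jaw":0,"linear":[-0.1,-0.6,0],"twist":-3.3},{"jaw":0,"linear":[-0.05,-0.5,0],"twist":-2.8},{"jaw":0,"linear":[0,0,0],"twist":0},{"jaw":0,"linear":[0,0,0],"twist":0},{"jaw":0,"linear":[0,0,0],"twist":0},{"jaw":0,"linear":[0,0,0],"twist":0}]'; python3 st.py
python3 - <<'E'
from h import *
i=[cams.camera(n)["color"] for n in("top","scene")]
cv2.imwrite("pics/end.png",np.hstack([cv2.resize(i[0][150:280,380:500],(400,433)),cv2.resize(i[1][250:370,340:470],(400,433))]))
E
```

```text
time: 12.15
position: [0.3576, -0.2142, 0.0648]
tool_rot: [0.976, 0.216, 0.0, 0.001]
ft_force: [-2.7, -5.6, 4.4]
grip_width: 0.0315
grip_force: 15.0
local [15.15459282 29.71856306] r 0.10927342486508675 tool yaw -65.0172193457466 tangent -64.66876192632141
```

View pics/end.png

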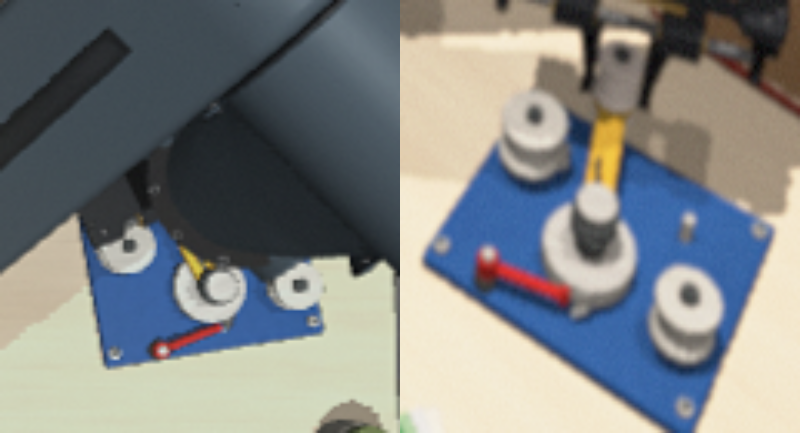

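The top view shows the arm swung towards the left pulley. The scene view shows the fingers gripping the roller, clear of the pulley, with the pawl at the wheel. The roller is at y≈30, so I'll go about 6 mm further for margin (the stop is at 45).

```bash
python3 -m pendant '[{"jaw":0,"linear":[-0.02,-0.35,0],"twist":-1.8},{"jaw":0,"linear":[-0.02,-0.3,0],"twist":-1.6},{"jaw":0,"linear":[0,0,0],"twist":0},{"jaw":0,"linear":[0,0,0],"twist":0},{"jaw":0,"linear":[0,0,0],"twist":0},{"jaw":0,"linear":[0,0,0],"twist":0},{"jaw":0,"linear":[0,0,0],"twist":0},{"jaw":0,"linear":[0,0,0],"twist":0}]'; python3 st.py
```

```text
time: 12.97
position: [0.3549, -0.2089, 0.0648]
tool_rot: [0.969, 0.245, 0.001, 0.001]
ft_force: [-2.0, -5.3, 3.1]
grip_width: 0.0315
grip_force: 15.0
local [13.41259447 35.42069156] r 0.10931052138504281 tool yaw -61.61865652691612 tangent -61.54273673064476
```

The roller is at y≈35, about 16 mm past the click. The tangential force is about 5.5 N against the spring, so the fingers carry it, and the hold is steady.

```bash
python3 -c "
from rig import robot
print(robot.hand_in())"
```

```text
the job is handed in; nothing more can be done
None
```

I handed the job in at about 13 s: the dial is within about 0.6° of the red mark, and the fingers hold the idler roller about 16 mm past the pawl's click position. I judged the click from the roller's position and a camera view, and I didn't touch the jars or mug.

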